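# Poise the electric driver over the tall spring screw

## Task

On the laptop repair bench, lift the electric driver that hangs bit-down in the fork of its stand up and off the fork, and carry it high over the parts caddy to the opened laptop. Hold it upright and still with the tip of its bit centred about one centimetre above the one tall screw of the metal heatsink plate (the other three are already driven down), touching neither the screw nor the laptop; finish while holding it there, ready to drive, and do not let go. Do not bump the caddy or displace the other things on the bench.

Things in the scene. Friction and masses are not known exactly. Their poses are not given: they have to be found in the camera images.
- driver: electric screwdriver, 206 mm long, 0.3 kg, hanging loose, bit down. Origin at the bit's tip, z up the tool. From the tip: bit 6 mm thick to 46 mm, chuck 18 mm thick to 66, maroon body 29 mm thick to 120, aluminium collar 48 mm wide from 120 to 128 (hangs by its underside), round maroon handle 29 mm thick from 128 to 206 (grip this from above). May be turned any way about its axis
- bit_tip (a point): the tip of the driver's bit (same point and axes as driver)
- driver_grip (a point): middle of the driver's handle, on its axis, 168 mm above the bit's tip; the handle's top is 38 mm above this point, the collar's top 40 mm below it
- stand: fixed stand, base 150 x 110 x 10 mm. Its aluminium fork has two prongs 10 mm wide, 36 mm apart, along the stand's x, open towards its -x. Prong tops are 145 mm above the table; end lips and a back bar rise to 157 mm; nothing is taller. Origin on the table below the fork's middle, z up; the driver hangs there, bit tip 25 mm above the table, and can be lifted straight up
- caddy: fixed grey open parts caddy between the stand and the laptop, 300 mm along its x, 80 mm along its y, walls 85 mm high; the thin tools standing in it reach 115 mm above the table. Origin on the table under its centre, z up
- laptop: fixed opened laptop base, 210 mm along its x, 300 mm along y, rim 18 mm high. Origin on the table under its centre, z up. A square dark-grey heatsink plate (84 x 84 mm, upper face 12 mm above the table) is centred at x +10, y -50 mm in this frame, with a screw at each corner: x +42 or -22, y -18 or -82 mm. Black battery and round fan in the +y part, at the plate's level
- tall_screw: the target: the one screw still standing up, steel head 14 mm across on a spring sleeve, its top 22 mm above the heatsink plate (34 mm above the table). It may be at any of the plate's four corners. Fixed. Origin at the centre of its underside on the plate, z up
- tall_screw_top (a point): centre of the upper face of the tall screw's head, 34 mm above the table, z up
- low_screw1: a screw already driven down: steel head 14 mm across, standing only 4 mm above the heatsink plate; not the target. Origin at the centre of its underside on the plate, z up
- low_screw2: a screw already driven down: steel head 14 mm across, standing only 4 mm above the heatsink plate; not the target. Origin at the centre of its underside on the plate, z up
- low_screw3: a screw already driven down: steel head 14 mm across, standing only 4 mm above the heatsink plate; not the target. Origin at the centre of its underside on the plate, z up
- tape: bystander: small tan tape roll, 50 mm across, 14 mm high, lying on the laptop's battery. Origin at the centre of its underside
- bottle: bystander: clear bottle 52 mm across, 130 mm high, behind the caddy. Origin at the centre of its underside
- mug: bystander: white mug 76 mm across, 90 mm high. Origin at the centre of its underside
- brush: bystander: small brush lying at the far left of the bench. Origin at the centre of its underside
- slim_screwdriver: bystander: ordinary hand screwdriver lying on the bench right of the robot. Origin at the centre of its underside
- old_fan: bystander: removed flat grey fan, 75 x 70 x 10 mm, beyond the laptop. Origin at the centre of its underside
- old_battery: bystander: removed flat black battery pack, 70 x 190 x 9 mm, left of the laptop. Origin at the centre of its underside
There are look-alikes about, which are no part of the job. Of the things that look like the driver, the smallest one is meant. Leave any green or yellow look-alike of the stand alone.

How it is judged:
By the outcome, as a careful person would: the job done as asked, in the order asked, and still so for the second after the job is handed in, while the arm keeps its last pose, push and grip.
It also fails if it takes over 48 s, if anything falls off the work surface, if the arm or the gripper's body presses on something with over 40 N, if the wrist force passes 120 N, or if a joint passes its speed limit or range.

## Robot

A 6-joint arm with a two-finger parallel gripper is mounted at the origin on the work surface. World frame = base frame: x ahead of the robot, y to its left, z up, the work surface at z = 0. Lengths are in m, angles in rad, forces in N, time in s.
With the tool pointing down it reaches from about 0.225 to 0.875 m from the base axis. Payload 3.4 kg.
Tool frame: the origin (TCP) lies midway between the tips of the shut fingers; the grasp point (between the pads) lies 19 mm behind it (manip.grasp_offset is the distance from the TCP to the grasp point, in m); x points along the fingers, y is the direction in which the jaws open and shut, and the axes are right-handed (so a half turn about x gives the same grasp; the last joint's range is limited). The gripper opens to 85 mm and grips with 20 to 120 N. Pads are 22 mm wide; open, the fingers measure 114 mm over their backs; the gripper's body (76 mm by 85 mm) begins 54 mm behind the grasp point. The pads swing forward as they close: fully open they stand 13 mm farther back than shut.
Start: joints at [1.194, 0.276, 1.505, -0, 1.361, -0.121], TCP at [0.146, 0.556, 0.211] pointing down, gripper open.
Joint ranges: [-2.89, 2.89], [-0.75, 2.08], [0.22, 2.7], [-1.18, 4.32], [0.11, 2.71], [-2.7, 2.7]. Speed limits (rad/s): [2.57, 2.57, 3.14, 3.14, 3.14, 3.14].

## Interface

Orientations are given as a unit quaternion [w, x, y, z].
In Python, from rig import manip gives the robot as it stands.
- The arm moves only by the shell command python3 -m creep 'ROWS' [OPENING] [FORCE]. ROWS is a JSON object of lists of equal length, an entry for each row: "delta_pos": the shift along the tool's x, y, z in cm, a list of three; "dr": the turn, a rotation vector about the tool's x, y, z in rad, a list of three. In form: {"delta_pos": [[dx, dy, dz], ...], "dr": [[rx, ry, rz], ...]}. A call has 1 to 10 rows; each row is the pose to reach, as a shift and turn from the pose commanded when the call began, along the tool's axes at that moment; what a row does not reach only later rows make up. A row lasts 1/10 s, in which the tool goes at most 50 mm and 8.59 degrees, less where a joint would pass 70% of its speed; a pose out of reach is approached as far as the arm can. A call with a gripper value outside its range is refused whole. OPENING is the opening, from -1 (shut) to 1 (fully open), set as the call begins (- or left out, the last holds). The fingers move at their own pace and stop on an object; FORCE is the grip in N (left out, the last holds). Time passes only in rows, so rows that repeat a pose let the fingers close. It gives the time, the measured TCP pose, the force and the opening at its end, in the units of the state.
- manip.get_state(): the state, without advancing time (a new reading comes with each control period).
- manip.get_image(name): name is "side" or "top"; returns a dict with "pixels" (420x560x3 uint8, blue, green, red), "depth" (420x560 float32, m along the optical axis (not along the pixel's ray), 0 where there is no reading), "intrinsics" (3x3 intrinsics, pixels), "k1" (the pictures are not rectified: a ray, as slopes to the right and down, at radius r is drawn at 1 + k1 r^2 times it, then the intrinsics apply), "rvec" (rotation vector, rad) and "tvec" (3), from world to camera coordinates, as OpenCV has them. Camera axes: x right, y down, z forward; pixel columns grow to the right and rows downward; lengths in m; the calibration is good to about 2 mm. A picture is of the moment at which its call begins.
- manip.sign_off(): hands the job in, once; it reports no verdict.
The state is a dict: "clock": time; "qpos": joint angles; "qd": joint speeds; "effort": joint torques, N m; "position": TCP position; "ee_rot": TCP orientation; "contact_force": force on the tool from outside, world axes, zero at the start; "moment": the same for the moment, N m; "width": finger opening in m.
Only numpy, scipy, OpenCV 4.12 (cv2) and the standard library are available. Lean on these libraries where they do the work, as an engineer would, in place of code of your own. Each camera call takes 0.05 s, during which the arm holds its last target. There are 200 camera calls.

## Working session

There is one attempt and no reset: what is moved stays moved. The work goes in short steps, Python scripts to look and compute and a shell command to move; the robot and the scene stay as the last step left them, time stands still between calls to the robot, and variables do not carry over. Pictures are saved under pics/ and viewed, about 8 in all and at most 12, crops included, and the job is handed in when it is done.

```bash
mkdir -p pics
cat > h.py <<'E'
import numpy as np, cv2
from scipy.spatial.transform import Rotation as R
from rig import manip
def cam(n):
    d=manip.get_image(n); np.savez(''+n+'.npz',**d); return d
def load(n): return dict(np.load(''+n+'.npz'))
def ray(d,u,v):
    K=d['intrinsics'];k=float(d['k1'])
    p=cv2.undistortPoints(np.array([[[u,v]]],float),K,np.array([k,0,0,0.]))[0,0]
    Rm=R.from_rotvec(np.ravel(d['rvec'])).as_matrix();t=np.ravel(d['tvec'])
    return -Rm.T@t, Rm.T@np.array([p[0],p[1],1.])
def atz(d,u,v,z):
    o,r=ray(d,u,v); return o+r*(z-o[2])/r[2]
def dep(d,u,v):
    o,r=ray(d,u,v); return o+r*d['depth'][int(round(v)),int(round(u))]
def proj(d,P):
    return cv2.projectPoints(np.array(P,float).reshape(-1,1,3),np.ravel(d['rvec']),np.ravel(d['tvec']),d['intrinsics'],np.array([float(d['k1']),0,0,0]))[0].reshape(-1,2)
def tool(): 
    s=manip.get_state(); w,x,y,z=s['ee_rot']; return np.array(s['position']),R.from_quat([x,y,z,w])
E
python3 - <<'E'
from h import *
a=cam('top');b=cam('side')
for n,d in(('top',a),('side',b)):
    cv2.imwrite(f'pics/{n}0.png',cv2.resize(d['pixels'],(800,600),interpolation=cv2.INTER_CUBIC))
    print(n,ray(d,280,210))
p,r=tool();print(p,r.as_matrix().round(3),manip.get_state(),manip.grasp_offset)
E
```

```text
top (array([ 0.26671097, -0.0714291 ,  1.50514278]), array([ 0.13512256, -0.0087622 , -0.99079625]))
side (array([ 0.15228246, -0.97225437,  1.25664269]), array([ 0.18617243,  0.60790014, -0.77199805]))
[0.14526689 0.55581697 0.21002434] [[-0.001  0.253  0.967]
 [-0.002  0.967 -0.253]
 [-1.    -0.002 -0.   ]] {'clock': 0.1, 'qpos': array([ 1.19403670e+00,  2.76533070e-01,  1.50600946e+00,  3.21940136e-05,
        1.36072508e+00, -1.20992352e-01]), 'qd': array([-0.00049081, -0.00067849, -0.003322  ,  0.00192398, -0.00091604,
        0.00163119]), 'effort': array([ 2.64113965e-03, -4.17703915e+01, -2.46405834e+01, -1.77024922e-04,
        6.00862622e-03,  1.78724278e-06]), 'position': array([0.14526689, 0.55581697, 0.21002434]), 'ee_rot': array([ 0.70117536,  0.08961224,  0.70148867, -0.09075464]), 'contact_force': array([ 1.04843532, -0.2053135 , -0.2442574 ]), 'moment': array([ 0.03161964, -0.00205422,  0.01763144]), 'width': 0.08562841828418104} 0.0187
```

View pics/top0.png

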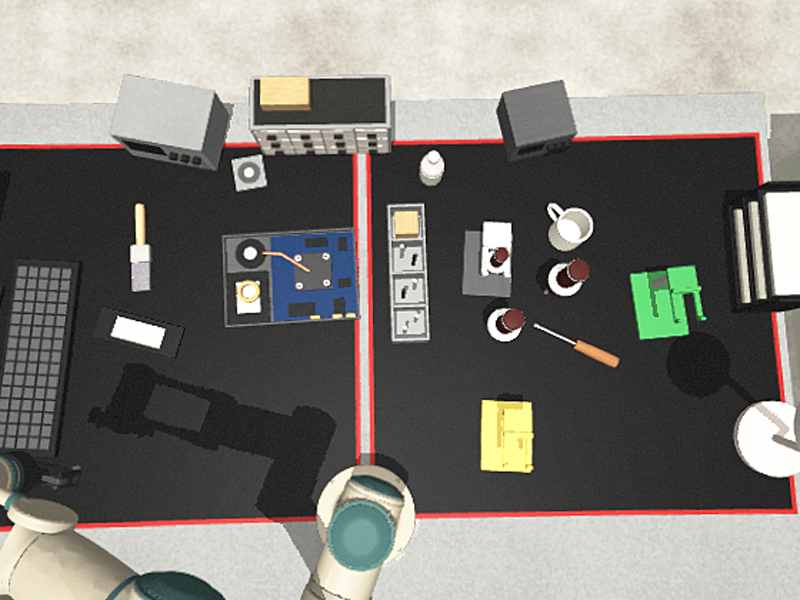

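View pics/side0.png

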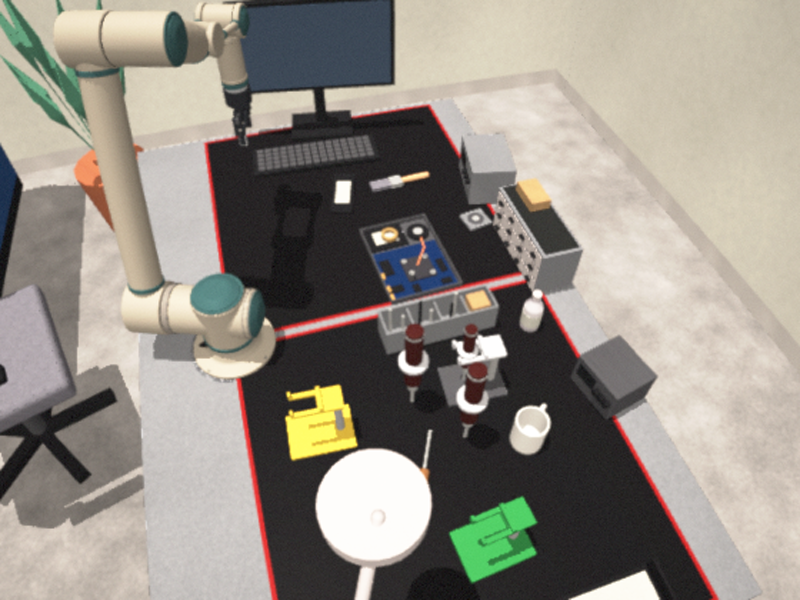

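The aluminium stand with the smallest driver is at top-view (498,258), between two larger look-alikes at (575,272) and (511,320). The heatsink plate is at (312,270). Next I'll enlarge these areas.

Run:
```python
from h import *
a=load('top');b=load('side')
def crop(d,u0,v0,w,h,s): return cv2.resize(d['pixels'][v0:v0+h,u0:u0+w],None,fx=s,fy=s,interpolation=cv2.INTER_CUBIC)
A=crop(a,320,145,100,75,4)   # stand top
B=crop(a,190,165,50,37.5.__int__()+1,8)[:300]  # plate top
C=crop(b,270,220,100,75,4)   # stand side
D=crop(b,260,165,50,38,8)[:300]
cv2.imwrite('pics/c1.png',np.vstack([np.hstack([A,B]),np.hstack([C,D])]))
def s(n,d,pts):
    for u,v in pts: print(n,u,v,dep(d,u/1.42857,v/1.42857).round(3))
s('top',a,[(498,250),(500,256),(577,268),(513,315),(312,270),(410,290),(475,260),(407,207),(408,340)])
```

```text
top 498 250 [ 0.536 -0.277  0.229]
top 500 256 [ 0.523 -0.28   0.231]
top 577 268 [ 0.487 -0.413  0.284]
top 513 315 [ 0.401 -0.291  0.284]
top 312 270 [0.542 0.114 0.017]
top 410 290 [ 0.494 -0.108  0.005]
top 475 260 [ 0.56  -0.259  0.007]
top 407 207 [ 0.668 -0.104  0.08 ]
top 408 340 [ 0.374 -0.099  0.084]
```

View pics/c1.png

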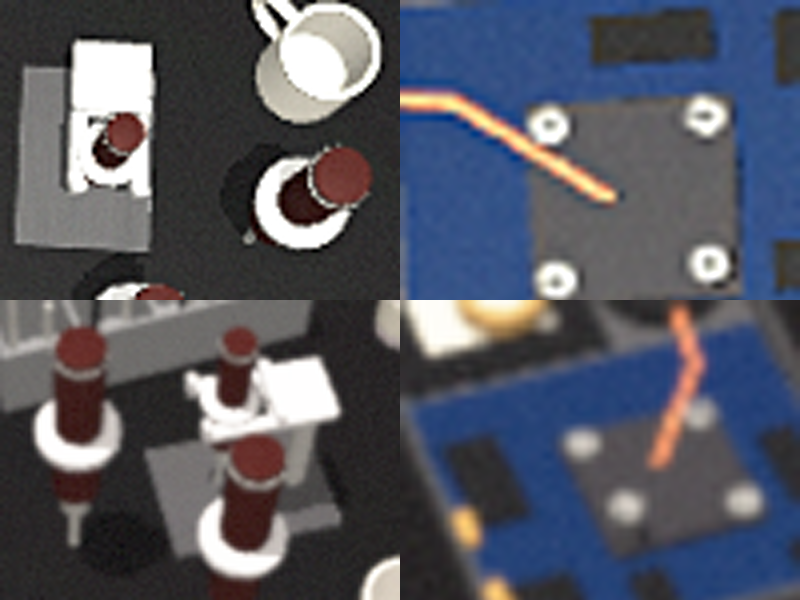

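The upper-left crop shows the driver top at (126,131). In both plate crops the screws form a parallelogram except the near one on the robot's right, top crop (709,263) and side crop (627,507), which is shifted up as a tall screw would be. I'll check the heights.

Run:
```python
from h import *
a=load('top');b=load('side')
def tr(p,q):
    o,r=ray(a,*p);o2,r2=ray(b,*q)
    t=np.linalg.lstsq(np.c_[r,-r2],o2-o,rcond=None)[0]
    x,y=o+r*t[0],o2+r2*t[1];return ((x+y)/2).round(4),np.linalg.norm(x-y).round(4)
T=lambda x,y:(190+(x-400+.5)/8-.5,165+(y+.5)/8-.5)
D=lambda x,y:(260+(x-400+.5)/8-.5,165+(y-300+.5)/8-.5)
for n,p,q in(('TL',(549,125),(700,415)),('TR',(706,117),(743,501)),('BL',(557,281),(583,444)),('BR',(709,263),(627,507))):
    print(n,*tr(T(*p),D(*q)),'top@16',atz(a,*T(*p),.016).round(4),'top@34',atz(a,*T(*p),.034).round(4),'side@34',atz(b,*D(*q),.034).round(4),'side16',atz(b,*D(*q),.016).round(4))
A=lambda x,y:(320+(x+.5)/4-.5,145+(y+.5)/4-.5)
C=lambda x,y:(270+(x+.5)/4-.5,220+(y-300+.5)/4-.5)
print('drv',tr(A(126,130),C(239,342)),atz(a,*A(126,130),.231),atz(b,*C(239,342),.231))
for p in((72,188),(147,191),(70,113),(154,113)): print('prong',atz(a,*A(*p),.157).round(4))
for p in((22,67),(150,247),(17,243)): print('base',atz(a,*A(*p),.01).round(4))
```

```text
TL [0.571  0.1478 0.0122] 0.0041 top@16 [0.5723 0.1469 0.016 ] top@34 [0.5686 0.1443 0.034 ] side@34 [0.5615 0.1282 0.034 ] side16 [0.5676 0.1444 0.016 ]
TR [0.573  0.0839 0.0124] 0.0043 top@16 [0.5744 0.0832 0.016 ] top@34 [0.5707 0.0814 0.034 ] side@34 [0.5635 0.0656 0.034 ] side16 [0.5695 0.0809 0.016 ]
BL [0.5063 0.1444 0.0131] 0.0043 top@16 [0.508  0.1437 0.016 ] top@34 [0.5051 0.1411 0.034 ] side@34 [0.4982 0.1257 0.034 ] side16 [0.5033 0.1419 0.016 ]
BR [0.5097 0.0811 0.0306] 0.0041 top@16 [0.5142 0.0823 0.016 ] top@34 [0.5112 0.0805 0.034 ] side@34 [0.5067 0.0783 0.034 ] side16 [0.5119 0.0937 0.016 ]
drv (array([ 0.5272, -0.2832,  0.2271]), np.float64(0.0056)) [ 0.52916127 -0.28309788  0.231     ] [ 0.52287232 -0.28570516  0.231     ]
prong [ 0.5018 -0.2539  0.157 ]
prong [ 0.4984 -0.3089  0.157 ]
prong [ 0.558  -0.2546  0.157 ]
prong [ 0.5568 -0.3166  0.157 ]
base [ 0.6292 -0.2365  0.01  ]
base [ 0.4776 -0.3353  0.01  ]
base [ 0.483  -0.2275  0.01  ]
```

Triangulation gives z 0.031 for the BR screw against 0.012–0.013 for the others, so BR is the tall one, at about (0.509, 0.080). The driver axis is at about (0.527, -0.284) with its top at 0.227–0.231, which matches a hanging driver. Now I'll approach high, keeping the tool orientation.

```bash
python3 -m creep '{"delta_pos":[[-4,-2,1],[-8,-5,4],[-12,-8,7],[-16,-11.5,9.5],[-19,-15,12],[-19,-19,15],[-19,-23,18.5],[-19,-27,22],[-19,-31,25],[-19,-35,28]],"dr":[[0,0,0],[0,0,0],[0,0,0],[0,0,0],[0,0,0],[0,0,0],[0,0,0],[0,0,0],[0,0,0],[0,0,0]]}' 1 40
python3 -m creep '{"delta_pos":[[0,-4,3],[0,-8,6.5],[0,-12,10],[0,-16,13],[0,-20,16],[0,-24,19.5],[0,-28,23],[0,-32,26],[0,-36.6,30.2],[0,-36.6,30.2]],"dr":[[0,0,0],[0,0,0],[0,0,0],[0,0,0],[0,0,0],[0,0,0],[0,0,0],[0,0,0],[0,0,0],[0,0,0]]}'
python3 - <<'E'
from h import *
p,r=tool();M=r.as_matrix();print(p,M.round(4))
a=cam('top');b=cam('side')
def crop(d,u0,v0,w,h,s): return cv2.resize(d['pixels'][v0:v0+h,u0:u0+w],None,fx=s,fy=s,interpolation=cv2.INTER_CUBIC)
cv2.imwrite('pics/c2.png',np.hstack([crop(a,310,110,80,120,5),crop(b,280,130,80,120,5)]))
for t in((.527,-.284,.231),): print(M.T@(np.array(t)-p))
E
```

```text
clock: 1.1
position: [0.3165, 0.1722, 0.4006]
ee_rot: [0.702, 0.09, 0.701, -0.09]
contact_force: [1.7, 1.0, -0.2]
width: 0.0852
clock: 2.1
position: [0.5171, -0.2605, 0.3986]
ee_rot: [0.701, 0.091, 0.702, -0.091]
contact_force: [0.4, 1.0, -0.7]
width: 0.0855
[ 0.51708746 -0.26048485  0.39861206] [[-1.900e-03  2.559e-01  9.667e-01]
 [ 2.000e-04  9.667e-01 -2.559e-01]
 [-1.000e+00 -3.000e-04 -1.900e-03]]
[ 0.16758861 -0.02014708  0.01591156]
```

View pics/c2.png

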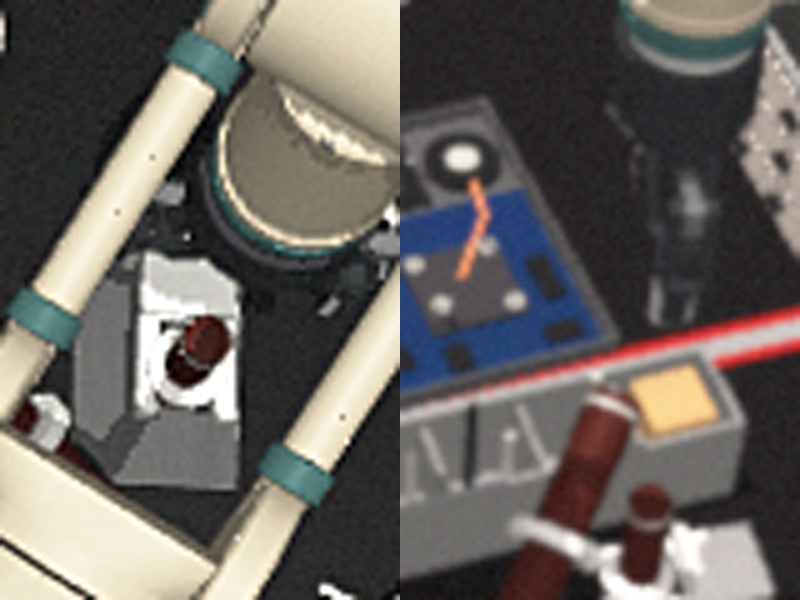

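The side crop shows the nearer look-alike tilted at (570,480), not upright as before. I need the full side view.

Run:
```python
from h import *
a=load('side');b=cam('side');c=load('top')
f=lambda d:cv2.resize(d['pixels'][110:410,180:480],(400,400))
o=cv2.imread('pics/side0.png');o=cv2.resize(o,(560,420))
cv2.imwrite('pics/s2.png',np.hstack([f(b),cv2.resize(c['pixels'][100:400,200:500],(400,400))]))
print(np.abs(a['pixels'].astype(int)-b['pixels']).mean(), manip.get_state()['clock'])
```

```text
2.5781448412698413 2.25
```

View pics/s2.png

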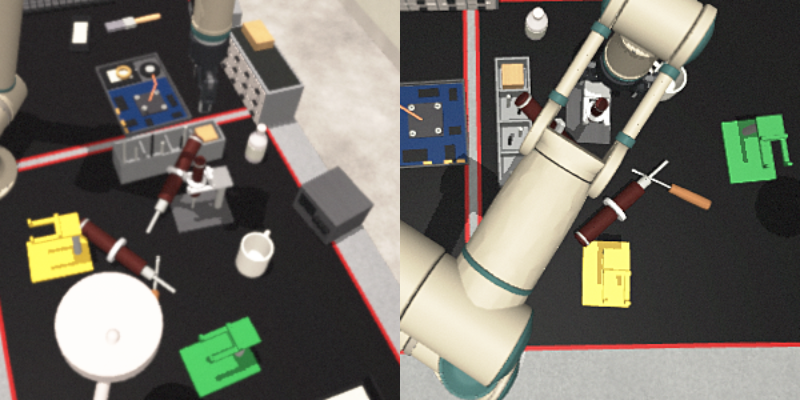

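Both large look-alikes were balanced on their bits and have toppled. Contact force stayed near 1 N and the tool was over 10 cm above them, so my best guess is that they fell on their own. One now leans on the caddy. The target driver is still at the same pixel. Before descending I'll measure the fallen one's clearance.

Run:
```python
from h import *
a=load('side');b=cam('side');t=cam('top')
print(np.abs(a['pixels'].astype(int)-b['pixels']).max(2)[200:300,260:360].mean())
def show(d,u0,u1,v0,v1):
  P=[];L=[]
  for v in range(v0,v1):
    for u in range(u0,u1):
      bb,g,r=d['pixels'][v,u].astype(int)
      if r>45 and r>1.8*g and r>1.8*bb and d['depth'][v,u]>0: P.append(dep(d,u,v))
  return np.array(P)
P=show(b,285,350,205,290)
# split: near hanging driver axis or not
m=np.hypot(P[:,0]-.527,P[:,1]+.284)<.03
print('hang',P[m].mean(0).round(3),P[m].max(0).round(3),m.sum())
Q=P[~m];Q=Q[np.argsort(Q[:,2])]
for q in np.array_split(Q,8): print(q.mean(0).round(3),q.min(0).round(3),q.max(0).round(3))
p,r=tool();G=np.array([.527,-.284,.2]);
yv=r.as_matrix()[:,1];zv=r.as_matrix()[:,2]
D=Q-G;print('gripper-frame min along jaw/z at z>.13', np.c_[D@yv,D@zv,Q[:,2]][Q[:,2]>.13][::25].round(3))
```

```text
8.826
hang [ 0.52  -0.29   0.207] [ 0.534 -0.271  0.233] 97
[ 0.482 -0.231  0.048] [ 0.45  -0.27   0.003] [0.557 0.013 0.056]
[ 0.475 -0.25   0.059] [ 0.455 -0.265  0.056] [ 0.516 -0.222  0.062]
[ 0.487 -0.242  0.064] [ 0.464 -0.261  0.062] [ 0.519 -0.218  0.067]
[ 0.496 -0.233  0.07 ] [ 0.475 -0.25   0.067] [ 0.517 -0.214  0.073]
[ 0.519 -0.212  0.083] [ 0.486 -0.238  0.073] [ 0.584 -0.18   0.091]
[ 0.545 -0.191  0.096] [ 0.528 -0.206  0.091] [ 0.584 -0.17   0.101]
[ 0.567 -0.177  0.105] [ 0.539 -0.198  0.101] [ 0.595 -0.158  0.109]
[ 0.575 -0.167  0.112] [ 0.558 -0.185  0.109] [ 0.595 -0.151  0.119]
gripper-frame min along jaw/z at z>.13 []
```

The fallen look-alike lies below z 0.12 and at least 7 cm from the target's axis, so it doesn't obstruct. I'll align and descend.

```bash
python3 -m creep '{"delta_pos":[[0,-1,0.7],[0,-2.1,1.5],[3,-2.1,1.5],[6,-2.1,1.5],[9,-2.1,1.5],[12,-2.1,1.5],[14,-2.1,1.5],[15,-2.1,1.5],[15,-2.1,1.5],[15,-2.1,1.5]],"dr":[[0,0,0],[0,0,0],[0,0,0],[0,0,0],[0,0,0],[0,0,0],[0,0,0],[0,0,0],[0,0,0],[0,0,0]]}' 1 40
python3 - <<'E'
from h import *
a=load('side');b=cam('side');t=cam('top')
p,r=tool();print(p, r.as_matrix().T@(np.array([.526,-.2845,.174])-p))
def crop(d,u0,v0,w,h,s): return cv2.resize(d['pixels'][v0:v0+h,u0:u0+w],None,fx=s,fy=s,interpolation=cv2.INTER_CUBIC)
cv2.imwrite('pics/c3.png',np.hstack([crop(t,290,110,100,150,4),crop(b,280,130,100,150,4)]))
E
```

```text
clock: 3.35
position: [0.5258, -0.2811, 0.2518]
ee_rot: [0.702, 0.09, 0.701, -0.09]
contact_force: [0.3, 0.2, 0.7]
width: 0.0855
[ 0.52604638 -0.2811742   0.25227977] [ 0.07828492 -0.00315152  0.00056977]
```

View pics/c3.png

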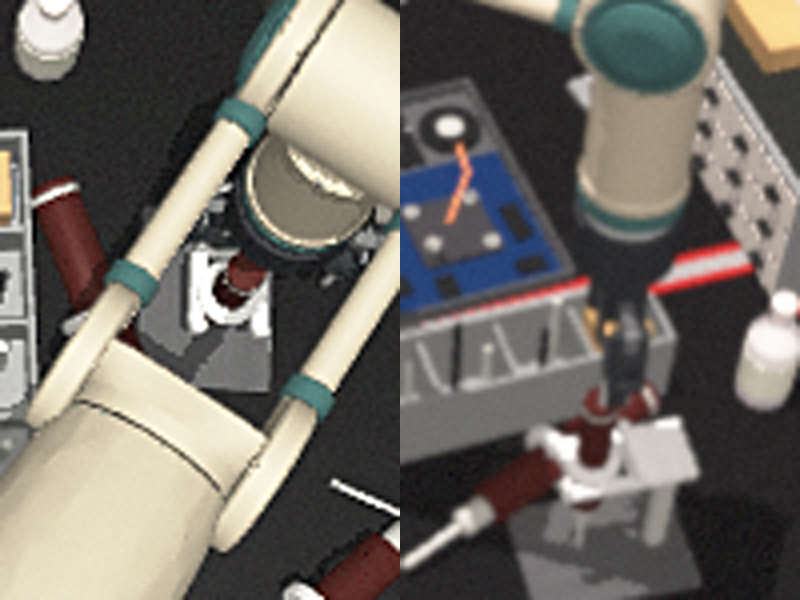

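The look-alike has slid flat between caddy and stand (left crop, (75,250)). The target still hangs in the fork at (245,280), with the fingers above it. I'll descend and grip.

```bash
python3 -m creep '{"delta_pos":[[1,-0.3,0],[2.5,-0.3,0],[4,-0.3,0],[5.5,-0.3,0],[7,-0.3,0],[7.8,-0.3,0],[7.8,-0.3,0],[7.8,-0.3,0]],"dr":[[0,0,0],[0,0,0],[0,0,0],[0,0,0],[0,0,0],[0,0,0],[0,0,0],[0,0,0]]}' 1 40
python3 -m creep '{"delta_pos":[[0,0,0],[0,0,0],[0,0,0],[0,0,0],[0,0,0],[0,0,0],[0,0,0],[0,0,0],[0,0,0],[0,0,0]],"dr":[[0,0,0],[0,0,0],[0,0,0],[0,0,0],[0,0,0],[0,0,0],[0,0,0],[0,0,0],[0,0,0],[0,0,0]]}' -1 60
```

```text
clock: 4.25
position: [0.5248, -0.2838, 0.1731]
ee_rot: [0.702, 0.09, 0.701, -0.09]
contact_force: [-0.5, -0.8, 0.6]
width: 0.0853
clock: 5.25
position: [0.5247, -0.2833, 0.1731]
ee_rot: [0.702, 0.09, 0.701, -0.09]
contact_force: [-0.9, 1.2, 5.2]
width: 0.0274
```

Gripped: the width is 27 mm on a 29 mm handle. Now lifting straight up.

```bash
python3 -m creep '{"delta_pos":[[-0.5,0,0],[-1.5,0,0],[-3,0,0],[-5,0,0],[-7.5,0,0],[-10,0,0],[-12.5,0,0],[-15,0,0],[-17.5,0,0],[-20,0,0]],"dr":[[0,0,0],[0,0,0],[0,0,0],[0,0,0],[0,0,0],[0,0,0],[0,0,0],[0,0,0],[0,0,0],[0,0,0]]}'
python3 -m creep '{"delta_pos":[[-1.5,0,0],[-2.5,0,0],[-3,0,0],[-3,0,0],[-3,0,0]],"dr":[[0,0,0],[0,0,0],[0,0,0],[0,0,0],[0,0,0]]}'
python3 - <<'E'
from h import *
p,r=tool();M=r.as_matrix();print(p,M.round(4))
goal=np.array([.509,.0797,.40]);print('to screw',(M.T@(goal-p)).round(4))
E
```

```text
clock: 6.25
position: [0.5241, -0.2837, 0.3736]
ee_rot: [0.701, 0.09, 0.702, -0.09]
contact_force: [-0.9, -0.5, -2.3]
width: 0.0275
clock: 6.75
position: [0.5242, -0.2834, 0.4016]
ee_rot: [0.701, 0.091, 0.702, -0.09]
contact_force: [0.0, 0.0, -2.7]
width: 0.0273
[ 0.52417816 -0.28339491  0.40163685] [[-1.600e-03  2.531e-01  9.674e-01]
 [ 1.100e-03  9.674e-01 -2.531e-01]
 [-1.000e+00  7.000e-04 -1.900e-03]]
to screw [ 0.0021  0.3474 -0.1066]
```

Fz of -2.7 N matches the driver's weight. Carrying it over the caddy now, with the tip at about 0.25 m.

```bash
python3 -m creep '{"delta_pos":[[0,1,-0.3],[0,3,-0.9],[0,6,-1.8],[0,9,-2.7],[0,12,-3.6],[0,15,-4.6],[0,18,-5.5],[0,21,-6.4],[0,24,-7.4],[0,27,-8.3]],"dr":[[0,0,0],[0,0,0],[0,0,0],[0,0,0],[0,0,0],[0,0,0],[0,0,0],[0,0,0],[0,0,0],[0,0,0]]}'
python3 -m creep '{"delta_pos":[[0,3,-0.9],[0,5.5,-1.7],[0,7,-2.2],[0,7.7,-2.4],[0,7.7,-2.4],[0,7.7,-2.4],[0,7.7,-2.4]],"dr":[[0,0,0],[0,0,0],[0,0,0],[0,0,0],[0,0,0],[0,0,0],[0,0,0]]}'
python3 -m creep '{"delta_pos":[[2,0,0],[5,0,0],[8,0,0],[11,0,0],[14,0,0],[15.5,0,0],[16,0,0],[16,0,0],[16,0,0],[16,0,0]],"dr":[[0,0,0],[0,0,0],[0,0,0],[0,0,0],[0,0,0],[0,0,0],[0,0,0],[0,0,0],[0,0,0],[0,0,0]]}'
python3 - <<'E'
from h import *
b=cam('side');t=cam('top')
p,r=tool();M=r.as_matrix();print(p,M.round(4))
def crop(d,u0,v0,w,h,s): return cv2.resize(d['pixels'][v0:v0+h,u0:u0+w],None,fx=s,fy=s,interpolation=cv2.INTER_CUBIC)
cv2.imwrite('pics/c4.png',np.hstack([crop(t,180,120,66,100,6),crop(b,250,100,66,100,6)]))
ax=p+M[:,0]*np.array([[0],[.149]]);print(ax)
for P in (ax,[(.509,.0797,.034)]):
  print('side',((proj(b,P)-[250,100]+.5)*6+[396,0]).round(0),'top',((proj(t,P)-[180,120]+.5)*6).round(0))
E
```

```text
clock: 7.75
position: [0.5109, 0.0018, 0.4028]
ee_rot: [0.701, 0.09, 0.702, -0.089]
contact_force: [-0.2, 0.3, -2.1]
width: 0.0277
clock: 8.45
position: [0.5086, 0.0786, 0.4027]
ee_rot: [0.701, 0.09, 0.701, -0.091]
contact_force: [1.2, -0.6, -2.5]
width: 0.0277
clock: 9.45
position: [0.5097, 0.0791, 0.244]
ee_rot: [0.702, 0.09, 0.7, -0.09]
contact_force: [0.2, 0.3, -2.9]
width: 0.0276
[0.50933196 0.07926453 0.2437173 ] [[ 2.100e-03  2.531e-01  9.674e-01]
 [ 1.000e-04  9.674e-01 -2.531e-01]
 [-1.000e+00  7.000e-04  2.000e-03]]
[[0.50933196 0.07926453 0.2437173 ]
 [0.50963789 0.07928566 0.09471762]]
side [[637. 309.]
 [632. 480.]] top [[247. 397.]
 [282. 451.]]
side [[629. 543.]] top [[294. 472.]]
```

View pics/c4.png

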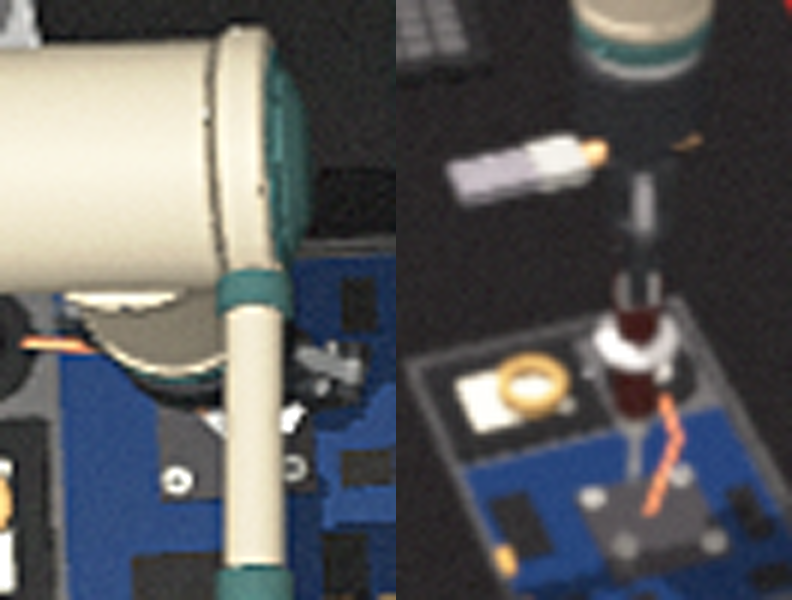

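Side crop: the bit tip is at (631,476), predicted (632,480), and the tall screw head is at (627,545). The tool is upright and nearly aligned. The top view is blocked by the arm, so I'll check y and tilt with the side depth.

Run:
```python
from h import *
from collections import defaultdict
b=load('side')
rows=[]
for v in range(140,172):
  us=[u for u in range(280,300) if (lambda c:c[2]>40 and c[2]>1.7*c[1])(b['pixels'][v,u].astype(int))]
  if len(us)>=5 and max(us)-min(us)<14:
    uc=np.mean(us); o,r=ray(b,uc,v)
    ks=[dep(b,u,v) for u in us if abs(u-uc)<=1.6]
    P=np.median(ks,0); h=r[:2]/np.linalg.norm(r[:2]); rows.append(np.r_[v,uc,len(us),P[:2]+h*.0145,P[2]])
print(np.array(rows).round(4))
d=b['depth']
print('tip col depths');
for v in range(168,184):
  print(v,[tuple(dep(b,u,v).round(3)) for u in (287,288,289)], b['pixels'][v,286:291].mean(1).round())
for u,v in((287,190),(288,190),(288,191),(287,191)): print('screw',dep(b,u,v).round(4))
```

```text
[[1.530e+02 2.900e+02 5.000e+00 5.109e-01 7.900e-02 2.475e-01]
 [1.540e+02 2.900e+02 5.000e+00 5.118e-01 8.000e-02 2.425e-01]
 [1.630e+02 2.890e+02 5.000e+00 5.087e-01 8.040e-02 1.982e-01]
 [1.640e+02 2.890e+02 5.000e+00 5.090e-01 8.110e-02 1.923e-01]
 [1.650e+02 2.895e+02 6.000e+00 5.101e-01 7.740e-02 1.894e-01]
 [1.660e+02 2.895e+02 6.000e+00 5.107e-01 7.960e-02 1.819e-01]
 [1.670e+02 2.895e+02 6.000e+00 5.106e-01 7.480e-02 1.807e-01]]
tip col depths
168 [(np.float64(0.5), np.float64(0.076), np.float64(0.163)), (np.float64(0.502), np.float64(0.071), np.float64(0.168)), (np.float64(0.504), np.float64(0.066), np.float64(0.172))] [77. 61. 45. 42. 45.]
169 [(np.float64(0.498), np.float64(0.072), np.float64(0.163)), (np.float64(0.501), np.float64(0.066), np.float64(0.168)), (np.float64(0.504), np.float64(0.065), np.float64(0.167))] [87. 92. 75. 61. 66.]
170 [(np.float64(0.548), np.float64(0.222), np.float64(-0.001)), (np.float64(0.503), np.float64(0.072), np.float64(0.156)), (np.float64(0.505), np.float64(0.068), np.float64(0.159))] [ 94. 118. 115. 111. 114.]
171 [(np.float64(0.547), np
[... 2078 characters left out ...]
 np.float64(0.152), np.float64(0.008)), (np.float64(0.53), np.float64(0.151), np.float64(0.008)), (np.float64(0.532), np.float64(0.143), np.float64(0.016))] [87. 86. 90. 91. 92.]
182 [(np.float64(0.525), np.float64(0.148), np.float64(0.006)), (np.float64(0.528), np.float64(0.144), np.float64(0.01)), (np.float64(0.531), np.float64(0.141), np.float64(0.012))] [88. 90. 88. 89. 87.]
183 [(np.float64(0.521), np.float64(0.137), np.float64(0.013)), (np.float64(0.527), np.float64(0.14), np.float64(0.008)), (np.float64(0.529), np.float64(0.134), np.float64(0.014))] [90. 87. 87. 86. 90.]
screw [0.5041 0.0826 0.0328]
screw [0.5082 0.0823 0.0318]
screw [0.5073 0.0791 0.0296]
screw [0.501  0.0728 0.0382]
```

The body axis from depth is y 0.079–0.080 with no visible tilt, and the tip is about 2 mm too far in +x relative to the screw in the same camera. I'll correct that and go down to about 10 mm above the screw.

```bash
python3 -m creep '{"delta_pos":[[0,0,-0.1],[0.5,0,-0.19],[1.5,0,-0.19],[2.5,0,-0.19],[3.5,0,-0.19],[4.3,0,-0.19],[4.8,0,-0.19],[5.1,0,-0.19],[5.1,0,-0.19],[5.1,0,-0.19]],"dr":[[0,0,0],[0,0,0],[0,0,0],[0,0,0],[0,0,0],[0,0,0],[0,0,0],[0,0,0],[0,0,0],[0,0,0]]}'
python3 -m creep '{"delta_pos":[[0,0,0],[0,0,0],[0,0,0],[0,0,0],[0,0,0]],"dr":[[0,0,0],[0,0,0],[0,0,0],[0,0,0],[0,0,0]]}'
python3 - <<'E'
from h import *
im=[cam('side') for _ in range(4)];b=im[0];t=cam('top')
b['pixels']=np.mean([i['pixels'] for i in im],0).astype(np.uint8)
p,r=tool();M=r.as_matrix();print(p,M.round(4))
def crop(d,u0,v0,w,h,s): return cv2.resize(d['pixels'][v0:v0+h,u0:u0+w],None,fx=s,fy=s,interpolation=cv2.INTER_CUBIC)
cv2.imwrite('pics/c5.png',np.hstack([crop(t,205,170,40,50,10),crop(b,268,155,40,50,10)]))
tip=p+M[:,0]*.1485
print(((proj(b,[tip,(.5085,.0797,.034)])-[268,155]+.5)*10+[400,0]).round(0),'top',((proj(t,[tip,(.5085,.0797,.034)])-[205,170]+.5)*10).round(0))
E
```

```text
clock: 10.55
position: [0.5072, 0.0798, 0.192]
ee_rot: [0.702, 0.09, 0.701, -0.09]
contact_force: [-0.1, -0.4, -1.9]
width: 0.0272
clock: 11.05
position: [0.5069, 0.0798, 0.1918]
ee_rot: [0.701, 0.09, 0.701, -0.09]
contact_force: [-0.2, -1.1, -3.0]
width: 0.028
[0.5069027  0.07975785 0.19170983] [[ 0.000e+00  2.531e-01  9.675e-01]
 [ 1.000e-04  9.675e-01 -2.531e-01]
 [-1.000e+00  1.000e-04  0.000e+00]]
[[604. 341.]
 [608. 356.]] top [[236. 288.]
 [239. 288.]]
```

View pics/c5.png

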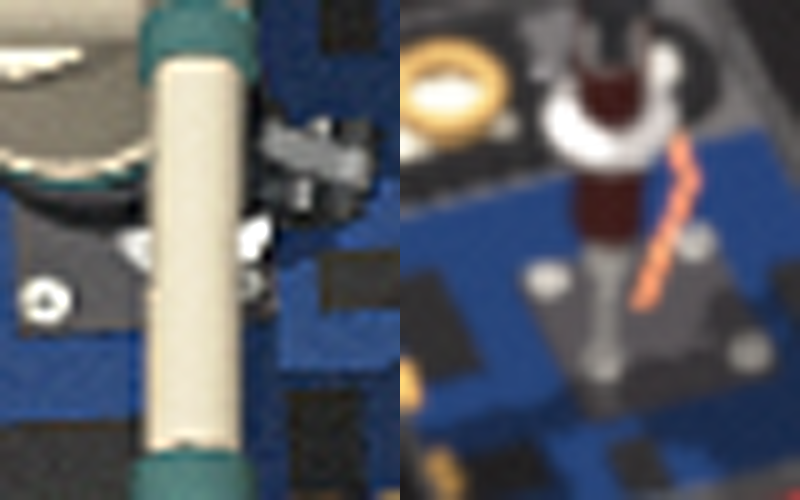

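The bit is in line with the tall screw head (side crop: bit axis x≈604, head at (603,362)), and by the fork seat the gap is about 9.6 mm. For a final check on y I'll average the depth over several frames.

Run:
```python
from h import *
im=[cam('side') for _ in range(16)];b=dict(im[0])
D=np.array([i['depth'] for i in im]);b['depth']=np.median(D,0);px=np.mean([i['pixels'] for i in im],0)
g=px.mean(2)
off=lambda u,v,r:(lambda P,h:np.r_[P[:2]+h*r,P[2]])(dep(b,u,v),(lambda q:q[:2]/np.linalg.norm(q[:2]))(ray(b,u,v)[1]))
for v in (173,174,175,176,177): print('body',v,off(288.6,v,.0145).round(4),off(287.8,v,.0145).round(4))
for v in range(182,196): print(v,'bit',off(288,v,.003).round(4),g[v,285:292].round())
# low screws z check / plate bias
for u,v in((284,192),(292,190),(296,186)): print('plate',dep(b,u,v).round(4))
s=manip.get_state();print(s['clock'],s['position'],s['contact_force'],s['width'])
```

```text
body 173 [0.5074 0.0782 0.1474] [0.5047 0.0798 0.1467]
body 174 [0.5076 0.0785 0.1417] [0.505  0.0804 0.1406]
body 175 [0.5072 0.0771 0.1378] [0.5049 0.0799 0.1358]
body 176 [0.5076 0.0779 0.1315] [0.5053 0.0806 0.1296]
body 177 [0.508  0.0786 0.1252] [0.5055 0.0808 0.1238]
182 bit [0.5047 0.0744 0.0907] [101. 100. 126. 145. 140. 114. 101.]
183 bit [0.5068 0.0804 0.0783] [100.  91. 111. 140. 132.  97. 109.]
184 bit [0.5065 0.0791 0.0739] [ 90.  91. 112. 139. 128. 100. 130.]
185 bit [0.5069 0.08   0.0672] [ 89.  91. 111. 128. 116.  99. 129.]
186 bit [0.5068 0.0795 0.0619] [ 89.  92. 111. 127. 113.  93.  95.]
187 bit [0.5071 0.08   0.0555] [ 89.  91. 112. 128. 113.  91.  88.]
188 bit [0.5069 0.0792 0.0506] [ 89.  92. 114. 128. 113.  92.  89.]
189 bit [0.5068 0.0785 0.0455] [ 90. 101. 126. 135. 119.  99.  89.]
190 bit [0.5091 0.0849 0.0321] [ 91. 114. 133. 139. 131. 105.  85.]
191 bit [0.5074 0.0795 0.0324] [ 90. 115. 136. 154. 142.  95.  70.]
192 bit [0.5058 0.0745 0.0323] [ 77.  92. 126. 151. 128.  74.  57.]
193 bit [0.5067 0.0767 0.0236] [57. 67. 84. 94. 82. 60. 56.]
194 bit [0.5062 0.075  0.0196] [52. 61. 70. 76. 69. 57. 55.]
195 bit [0.5066 0.0756 0.0128] [51. 56. 66. 75. 71. 61. 56.]
plate [0.497  0.0992 0.0054]
plate [0.5298 0.0953 0.0114]
plate [0.5529 0.1133 0.0095]
12.1 [0.50688158 0.07980219 0.19168894] [-0.0107118  -0.25595287 -2.5957368 ] 0.028060283242257122
```

The bit axis measures (0.507, 0.0795), its end z≈0.044, and the screw head centre about (0.507, 0.079) in the same camera. They are aligned and the pose is steady, so I'm handing in.

```bash
python3 -c "
from rig import manip
print(manip.sign_off())"
```

```text
the job is handed in; nothing more can be done
None
```

I lifted the small driver straight up off the fork and carried it over the caddy with its tip about 0.25 m up. It is now held upright above the tall screw, the near corner of the plate on the robot's right. I handed the job in at about 12 s with the grip still closed.

**Last checks:**
- **Alignment:** averaged side-camera depth puts the bit axis at about (0.507, 0.0795). The screw head is at about (0.507, 0.079) in the same camera, so they agree to about 1 mm. The top view of the bit was blocked by the arm, so the y alignment rests on the side camera and the earlier triangulation.
- **Gap:** the tip is at about z 0.044, which is roughly 10 mm above the screw head.
- **Hold:** the force reading shows only the driver's weight (about -2.6 N). The fingers read 28 mm on the 29 mm handle, and the pose was steady.

**What disagreed:**
- **Fallen look-alikes:** both larger look-alike drivers, which had stood balanced on their bits, toppled during the first approach. The tool was well above them and the force stayed near 1 N, so I believe they fell on their own, though I can't prove it. One ended up between the caddy and the stand, the other beside the slim screwdriver.
- **Not re-checked:** I did not check whether the fall shifted the slim screwdriver.
- **Calibration:** the top and side cameras differ by 4–6 mm in x. I used relative measurements within one camera to get round this.

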